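# Lid the four washed coffee canisters

## Task

Before grinding starts, close the four open canisters: find the four wooden lids lying on the counter and put each gently, without dropping it, on the canister of its own shape and size, lying flat with its plug in the mouth and its edges lined up with the canister's. Leave the canisters standing where they are, and do not disturb the grey silicone bellows cap or the glass tumbler that stand among the lids.

Things in the scene. Friction and masses are not known exactly. Their poses are not given: they have to be found in the camera images.
- lid_small: The small round wooden lid, lying right way up on the counter: disc 72 mm in diameter with a round knob 22 mm in diameter; plug 40 mm in diameter. Cork plug 8 mm deep below, plate 10 mm thick above it, then the knob 26 mm tall in the middle (from 18 to 44 mm above the origin), to be gripped from above. About 0.1 kg. Origin: centre of the plug's underside, z up.
- lid_large: The large round wooden lid, lying right way up on the counter: disc 104 mm in diameter with a round knob 22 mm in diameter; plug 72 mm in diameter. Cork plug 8 mm deep below, plate 10 mm thick above it, then the knob 26 mm tall in the middle (from 18 to 44 mm above the origin), to be gripped from above. About 0.1 kg. Origin: centre of the plug's underside, z up.
- lid_square: The square wooden lid, lying right way up on the counter: square plate 80 x 80 mm with a square knob 20 x 20 mm, sides parallel to the plate's; plug 48 x 48 mm. Cork plug 8 mm deep below, plate 10 mm thick above it, then the knob 26 mm tall in the middle (from 18 to 44 mm above the origin), to be gripped from above. About 0.1 kg. Origin: centre of the plug's underside, z up.
- lid_oblong: The oblong wooden lid, lying right way up on the counter: plate 100 mm (its x) x 64 mm (y), bar knob 50 mm (x) x 14 mm (y); plug 68 x 32 mm. Cork plug 8 mm deep below, plate 10 mm thick above it, then the knob 26 mm tall in the middle (from 18 to 44 mm above the origin), to be gripped from above. About 0.1 kg. Origin: centre of the plug's underside, z up.
- can_small: The small round white ceramic canister, open and empty: round, 68 mm outside diameter, mouth 56 mm, 70 mm tall; walls 6 mm. Stands loose, 0.35 kg. Origin: centre of its underside, z up. With its lid on, plate on the rim and plug in the mouth (8 mm play each way), the lid's origin is 62 mm above the canister's.
- can_large: The large round white ceramic canister, open and empty: round, 100 mm outside diameter, mouth 88 mm, 85 mm tall; walls 6 mm. Stands loose, 0.65 kg. Origin: centre of its underside, z up. With its lid on, plate on the rim and plug in the mouth (8 mm play each way), the lid's origin is 77 mm above the canister's.
- can_square: The square white ceramic canister, open and empty: square, 76 x 76 mm outside, mouth 64 x 64 mm, 75 mm tall, sides along its x and y; walls 6 mm. Stands loose, 0.5 kg. Origin: centre of its underside, z up. With its lid on, plate on the rim and plug in the mouth (8 mm play each way), the lid's origin is 67 mm above the canister's.
- can_oblong: The oblong white ceramic canister, open and empty: oblong, 96 mm (along its x) x 60 mm (along y) outside, mouth 84 x 48 mm, 65 mm tall; walls 6 mm. Stands loose, 0.45 kg. Origin: centre of its underside, z up. With its lid on, plate on the rim and plug in the mouth (8 mm play each way), the lid's origin is 57 mm above the canister's.
- bellows_cap: Grey ribbed silicone bellows cap of the grinder, round, 60 mm in diameter, 43 mm tall, standing among the lids; not a lid, stays where it is. Origin: centre of its underside.
- tumbler: Glass tumbler, 68 mm in diameter at the rim, 85 mm tall, standing among the lids; stays where it is. Origin: centre of its underside.
Not all that is in view belongs to the job. Leave any purple look-alike of the lid_square alone.

How it is judged (in metres and radians):
At the end, for the whole second after the job is handed in: Each lid on its own canister: seated within 4 mm in height, centred within 12 mm, level within 3.4 deg, square and oblong lids lined up within 12.6 deg (any symmetric way), released, at rest; canisters upright and within 40 mm, bellows cap and tumbler within 30 mm, of their starts (z of lid_small in the frame of can_small between 0.058 and 0.066 m and horizontal distance between lid_small and can_small below 0.012 m and angle between each of lid_small, can_small, lid_large, can_large, lid_square, can_square, lid_oblong, can_oblong's own z axis and vertical below 0.06 rad and linear speed of each of lid_small, lid_large, lid_square, lid_oblong below 0.02 m/s and distance of each of can_small, can_large, can_square, can_oblong from where it was at the start of the episode below 0.04 m and z of lid_large in the frame of can_large between 0.073 and 0.081 m and horizontal distance between lid_large and can_large below 0.012 m and z of lid_square in the frame of can_square between 0.063 and 0.071 m and horizontal distance between lid_square and can_square below 0.012 m and z of lid_oblong in the frame of can_oblong between 0.053 and 0.061 m and horizontal distance between lid_oblong and can_oblong below 0.012 m and (angle between the x axis of lid_square and the x axis of can_square, either way round below 0.22 rad or angle between the x axis of lid_square and the y axis of can_square, either way round below 0.22 rad) and angle between the x axis of lid_oblong and the x axis of can_oblong, either way round below 0.22 rad and distance of each of bellows_cap, tumbler from where it was at the start of the episode below 0.03 m); the robot touches nothing.
It fails at once if the bellows cap or the tumbler is shifted by more than 30 mm or tipped (distance of any of bellows_cap, tumbler from where it was at the start of the episode above 0.03 m or angle between any of bellows_cap, tumbler's own z axis and vertical above 0.3 rad).
It fails at once if a canister is shoved by more than 40 mm, tipped or picked up (distance of any of can_small, can_large, can_square, can_oblong from where it was at the start of the episode above 0.04 m or angle between any of can_small, can_large, can_square, can_oblong's own z axis and vertical above 0.3 rad).
It fails at once if a lid is dropped or thrown (moves faster than 0.7 m/s with no finger on it, as after a fall of 25 mm) ((linear speed of lid_small above 0.7 m/s and contact force between lid_small and the fingers below 0.05 N) or (linear speed of lid_large above 0.7 m/s and contact force between lid_large and the fingers below 0.05 N) or (linear speed of lid_square above 0.7 m/s and contact force between lid_square and the fingers below 0.05 N) or (linear speed of lid_oblong above 0.7 m/s and contact force between lid_oblong and the fingers below 0.05 N)).
It also fails if it takes over 106 s, if anything falls off the work surface, if the arm or the gripper's body presses on something with over 40 N, if the wrist force passes 120 N, or if a joint passes its speed limit or range.

## Robot

A 6-joint arm with a two-finger parallel gripper is mounted at the origin on the work surface. World frame = base frame: x ahead of the robot, y to its left, z up, the work surface at z = 0. Lengths are in mm, angles in degrees, forces in N, time in s.
With the tool pointing down it reaches from about 300 to 850 mm from the base axis. Payload 4.2 kg.
Tool frame: the origin (TCP) lies on the mounting face of the last link; the fingertips stand 191 mm ahead of it and the grasp point (between the pads) lies 172 mm ahead of it; z points along the fingers, y is the direction in which the jaws open and shut (so a half turn about z gives the same grasp; the last joint's range is limited). The gripper opens to 91 mm and grips with 3 to 60 N. Pads are 32 mm wide; open, the fingers measure 118 mm over their backs; the gripper's body (76 mm by 178 mm) begins 60 mm behind the grasp point.
Start: joints at [74.427, 18.312, 89.639, -0, 72.044, -1.146], TCP at [143.257, 556.867, 404.776] pointing down, gripper open.
Joint ranges: [-177.97, 177.97], [-48.28, 115.42], [12.27, 149.76], [-77.06, 257.06], [2.81, 150.46], [-146.56, 146.56]. Speed limits (degrees/s): [147.25, 147.25, 180, 180, 180, 180].

## Interface

Orientations are given as [roll, pitch, yaw] about the fixed x, y, z axes, in that order (R = Rz(yaw) Ry(pitch) Rx(roll)).
In Python, from workcell import env gives the robot as it stands.
- The arm moves only by the shell command python3 -m handwheel 'ROWS' [FORCE]. ROWS is JSON, a list of rows, each an object with "gripper": the opening in per cent of the stroke, from 0 (shut) to 100 (fully open); "travel": the shift along the tool's x, y, z in m, a list of three; "twist": the turn about the tool's z in rad. In form: [{"gripper": gripper, "travel": [x, y, z], "twist": twist}, ...]. A call has 1 to 5 rows; each row shifts and turns the commanded pose from where the row before left it, along the tool's axes as they then stand; what a row does not reach is not made up. A row lasts 1/12 s, in which the tool goes at most 41.7 mm and 7.16 degrees, less where a joint would pass 70% of its speed; a pose out of reach is approached as far as the arm can. A call with a gripper value outside its range is refused whole. The fingers move at their own pace and stop on an object; FORCE is the grip in N (left out, the last holds). Time passes only in rows, so rows that do not move let the fingers close. It gives the time, the measured TCP pose, the force and the opening at its end, in the units of the state.
- env.state(): the state, without advancing time (a new reading comes with each control period).
- env.grab_frame(name): name is "scene" or "side" or "wrist"; returns a dict with "frame" (384x512x3 uint8, red, green, blue), "intrinsics" (3x3 intrinsics, pixels), "k1" (the pictures are not rectified: a ray, as slopes to the right and down, at radius r is drawn at 1 + k1 r^2 times it, then the intrinsics apply), "extrinsics" (4x4, takes a point from camera to world coordinates). Camera axes: x right, y down, z forward; pixel columns grow to the right and rows downward; lengths in mm; the calibration is good to about 2 mm. A picture is of the moment at which its call begins. There is no depth.
- env.job_done(): hands the job in, once; it reports no verdict.
Trained networks look in the newest picture that a camera, given by its name, has taken for a name from the list of things; names that differ only in an ending like _2 or _b are one class to them, and where a whole thing is asked for, a point or a joint stands for the part that bears it (a point fixed in the world has none). Each returns a list of dicts, best first, with "confidence" (0 to 1); they miss things now and then, are a little off and sometimes report something else, mostly with a low value. They report only what shows in the picture. A call takes as long as a camera call. They do not tell look-alikes from the thing itself.
- env.trace(camera, thing): "pixels" (384x512 bool, what is visible of it) and "uv" ([column, row] in pixels, amid what is visible of it).
- env.pinpoint(camera, thing): "uv" ([column, row] in pixels: a listed point, or the origin of a listed thing).
The state is a dict: "time_s": time; "qpos": joint angles; "qvel": joint speeds; "effort": joint torques, N m; "ee_pos": TCP position; "ee_rot": TCP orientation; "force": force on the tool from outside, world axes, zero at the start; "torque": the same for the moment, N m; "gripper_width": finger opening in mm.
Only numpy, scipy, OpenCV 4.12 (cv2) and the standard library are available. Lean on these libraries where they do the work, as an engineer would, in place of code of your own. Each camera call takes 0.05 s, during which the arm holds its last target. There are 200 camera calls.

## Working session

There is one attempt and no reset: what is moved stays moved. The work goes in short steps, Python scripts to look and compute and a shell command to move; the robot and the scene stay as the last step left them, time stands still between calls to the robot, and variables do not carry over. Pictures are saved under pics/ and viewed, about 12 in all and at most 16, crops included, and the job is handed in when it is done.

```bash
ls; mkdir -p pics
cat > h.py <<'E'
import numpy as np, cv2
from workcell import env
from scipy.spatial.transform import Rotation as R
def ray(c,uv):
    K=np.array(c["intrinsics"]);k=c["k1"]
    d=np.array([(uv[0]-K[0,2])/K[0,0],(uv[1]-K[1,2])/K[1,1]])
    u=d.copy()
    for _ in range(30): u=d/(1+k*(u@u))
    T=np.array(c["extrinsics"]); return T[:3,3],T[:3,:3]@np.array([u[0],u[1],1])
def onz(c,uv,z):
    o,d=ray(c,uv); return o+d*(z-o[2])/d[2]
def proj(c,P):
    K=np.array(c["intrinsics"]);T=np.array(c["extrinsics"])
    p=T[:3,:3].T@(np.asarray(P,float)-T[:3,3]); u=p[:2]/p[2]; u=u*(1+c["k1"]*(u@u))
    return np.array([K[0,0]*u[0]+K[0,2],K[1,1]*u[1]+K[1,2]])
def save(c,n,s=1):
    im=cv2.cvtColor(c["frame"],cv2.COLOR_RGB2BGR)
    cv2.imwrite("pics/"+n,cv2.resize(im,None,fx=s,fy=s) if s!=1 else im)
THINGS=["lid_small","lid_large","lid_square","lid_oblong","can_small","can_large","can_square","can_oblong","bellows_cap","tumbler"]
E
python3 - <<'E'
from h import *
np.set_printoptions(precision=1,suppress=True)
print(env.state())
fr={}
for n in ["scene","side","wrist"]:
    c=fr[n]=env.grab_frame(n); print(n,np.array(c["extrinsics"])[:3],np.array(c["intrinsics"])[0],c["k1"])
a=np.hstack([fr["scene"]["frame"],fr["side"]["frame"]]); a=cv2.resize(cv2.cvtColor(a,cv2.COLOR_RGB2BGR),(800,300))
save(fr["scene"],"a.png",1.5); save(fr["side"],"b.png",1.5); save(fr["wrist"],"c.png")
for n in ["scene","side"]:
    for t in THINGS:
        for d in env.pinpoint(n,t)[:3]:
            if d["confidence"]>.2: print(n,t,np.array(d["uv"]),round(d["confidence"],2),onz(fr[n],d["uv"],0)[:2])
E
```

```text
pics
{'time_s': 0.0, 'qpos': array([74.4, 18.4, 89.7, -0. , 72. , -1.1]), 'qvel': array([-0.1,  0.1, -0. , -0. ,  0. ,  0.1]), 'effort': array([  0. , -41.2, -23.2,   0.1,   0. ,  -0. ]), 'ee_pos': array([143.2, 556.7, 403.9]), 'ee_rot': array([-179.9,   -0. ,  165.6]), 'force': array([-0.1, -0.7,  0.4]), 'torque': array([-0.,  0.,  0.]), 'gripper_width': 90.91459754808372}
scene [[ -0.9   0.3  -0.3 807.3]
 [  0.5   0.6  -0.6 606.2]
 [  0.   -0.7  -0.7 786.9]] [419.6   0.  254.5] -0.019138545092288264
side [[   0.9   -0.2    0.4  123.8]
 [  -0.4   -0.5    0.7 -694.8]
 [   0.    -0.8   -0.6  557.1]] [412.4   0.  259.7] -0.13807243112503473
wrist [[  0.3   0.9   0.3  68.1]
 [  1.   -0.2  -0.1 575.7]
 [ -0.    0.3  -1.  383.3]] [328.6   0.  259.4] 0.029009834771944583
scene lid_small [222.3 158.2] 0.84 [ 460.5 -201.7]
scene lid_small [207.1 128.4] 0.69 [ 443.3 -344. ]
scene lid_large [207.8 129.1] 0.61 [ 442.8 -340. ]
scene lid_large [222.9 157.1] 0.46 [ 457. -205.]
scene lid_square [271.  143.7] 0.93 [ 308.4 -192.7]
scene lid_square [273.6 226.8] 0.88 [457.3  77.3]
scene lid_oblong [32
[... 409 characters left out ...]
0.9 [473.8 358.4]
side lid_small [259.3 207.9] 0.52 [440.5 -67.3]
side lid_large [329.3 301.9] 0.92 [ 434.7 -348.2]
side lid_square [241.3 172.6] 0.74 [461.7  75.9]
side lid_square [224.9 267.9] 0.67 [ 305.7 -199.2]
side lid_oblong [199.9 148.7] 0.76 [408.4 228.6]
side lid_oblong [297.4 154.7] 0.64 [630.   91.8]
side can_small [299.4 156.7] 0.91 [629.7  80.9]
side can_large [337.6 184.5] 0.6 [647.6 -66.4]
side can_large [299.6 249.4] 0.49 [ 454.1 -216. ]
side can_square [382.6 231.3] 0.91 [ 635.8 -245.6]
side can_oblong [276.4 129.3] 0.78 [647.5 241.6]
side bellows_cap [259.3 207.6] 0.81 [441.  -66.3]
side tumbler [206.6 124.6] 0.89 [473.5 354.9]
side tumbler [336.9 186.1] 0.63 [642.3 -71.1]
```

View pics/a.png

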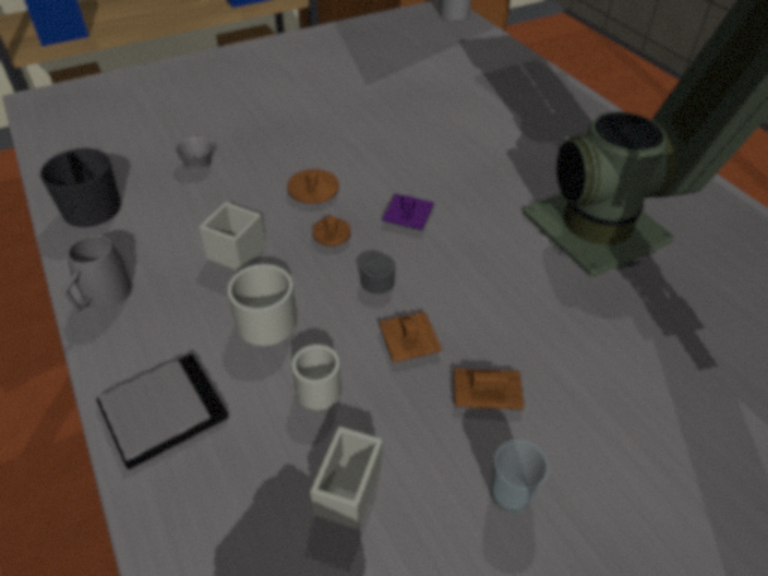

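View pics/b.png

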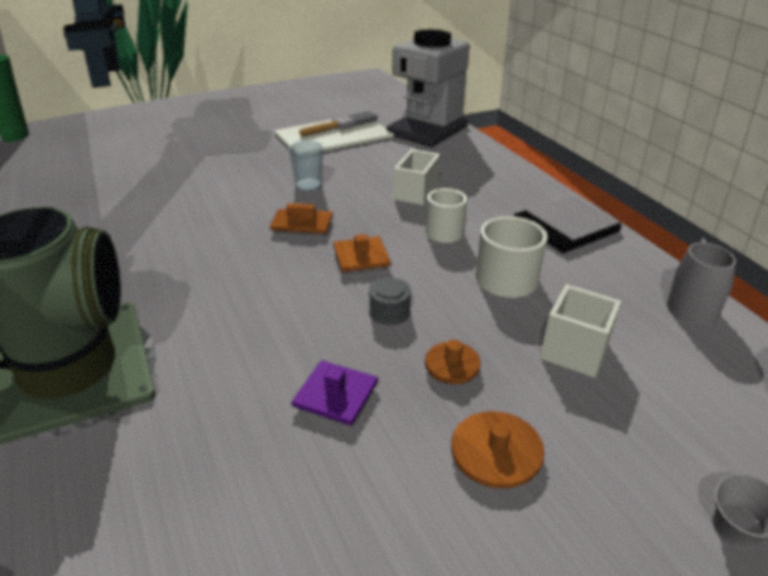

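View pics/c.png

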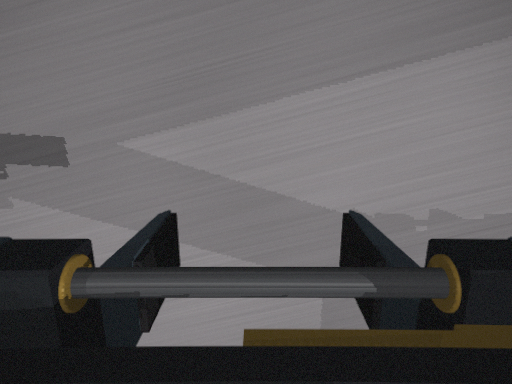

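The scene view (1.5x) shows the wooden lids: large (313,186), small (331,230), square (409,336) and oblong (488,388). The purple decoy is at (408,211). The four white cans stand in a column to the left. The side view agrees, and the wrist view shows only counter. Next I'll fit each model's silhouette to the masks from both cameras.

```bash
cat > fit.py <<'E'
from h import *
from scipy.optimize import minimize
def box(a,b,z0,z1): return np.array([[x,y,z] for x in(-a/2,a/2) for y in(-b/2,b/2) for z in(z0,z1)])
def cyl(d,z0,z1):
    t=np.linspace(0,2*np.pi,40); return np.array([[d/2*np.cos(q),d/2*np.sin(q),z] for q in t for z in(z0,z1)])
M={"lid_small":[cyl(72,8,18),cyl(22,18,44),cyl(40,0,8)],"lid_large":[cyl(104,8,18),cyl(22,18,44),cyl(72,0,8)],
"lid_square":[box(80,80,8,18),box(20,20,18,44),box(48,48,0,8)],"lid_oblong":[box(100,64,8,18),box(50,14,18,44),box(68,32,0,8)],
"can_small":[cyl(68,0,70)],"can_large":[cyl(100,0,85)],"can_square":[box(76,76,0,75)],"can_oblong":[box(96,60,0,65)],
"bellows_cap":[cyl(60,0,43)],"tumbler":[cyl(60,0,85)]}
def sil(c,t,x,y,yaw,z=0):
    m=np.zeros((768,1024),np.uint8); r=R.from_euler("z",yaw).as_matrix()
    for p in M[t]:
        q=np.array([proj(c,r@v+[x,y,z]) for v in p])
        cv2.fillConvexPoly(m,cv2.convexHull(np.round((q*2+.5)*16).astype(np.int32)),1,shift=4)
    return m>0
def masks(cams,t,guess):
    out=[]
    for n,c in cams.items():
        best=[(np.hypot(*(onz(c,d["uv"],20)[:2]-guess)),d) for d in env.trace(n,t) if d["confidence"]>.15]
        best=[b for b in best if b[0]<45]
        if best: out.append((n,c,cv2.resize(min(best,key=lambda b:b[0])[1]["pixels"].astype(np.uint8),(1024,768),interpolation=cv2.INTER_NEAREST)>0))
    return out
def fit(t,ms,guess,z=0):
    def cost(p):
        s=0
        for n,c,m in ms:
            k=sil(c,t,p[0],p[1],p[2]/20,z); s+=1-(k&m).sum()/max(1,(k|m).sum())
        return s/len(ms)
    best=None; sym={"lid_square":2,"can_square":2,"lid_oblong":1,"can_oblong":1}.get(t,0)
    for yaw in ([0] if not sym else np.arange(0,np.pi/sym,.26)):
        p0=np.array([*guess,yaw*20]); S=np.vstack([p0,p0+[10,0,0],p0+[0,10,0],p0+[0,0,3]])
        r=minimize(cost,p0,method="Nelder-Mead",options=dict(initial_simplex=S,xatol=.2,fatol=1e-4,maxiter=90))
        if best is None or r.fun<best.fun: best=r
    return best.x[0],best.x[1],np.degrees(best.x[2]/20)%(180/max(sym,1)),best.fun
E
cat > run1.py <<'E'
from fit import *
import json
G=dict(lid_large=(442,-344),lid_small=(457,-205),lid_square=(459,77),lid_oblong=(409,222),can_small=(632,86),can_large=(647,-68),can_square=(634,-240),can_oblong=(649,242),bellows_cap=(440,-65),tumbler=(473,356))
cams={n:env.grab_frame(n) for n in("scene","side")}
ov={n:cv2.resize(c["frame"][...,::-1],(1024,768)).copy() for n,c in cams.items()}; res={}
for t,g in G.items():
    ms=masks(cams,t,g)
    if not ms: print(t,"no mask"); continue
    f=fit(t,ms,g); one=[np.round(fit(t,[m],g)[:2]).tolist() for m in ms] if len(ms)==2 else ""
    res[t]=f; print(t,np.round(f,2),[m[0] for m in ms],one)
    for n,c in cams.items():
        cs,_=cv2.findContours(sil(c,t,f[0],f[1],np.radians(f[2])).astype(np.uint8),cv2.RETR_EXTERNAL,cv2.CHAIN_APPROX_NONE); cv2.drawContours(ov[n],cs,-1,(0,255,0),1)
json.dump(res,open("res.json","w"))
cv2.imwrite("pics/d.png",np.hstack([cv2.resize(ov["scene"][180:700,240:780],(400,400)),cv2.resize(ov["side"][150:680,330:870],(400,400))]))
print(env.state()["time_s"])
E
python3 run1.py
```

```text
lid_large [ 4.3574e+02 -3.5013e+02  6.1300e+00  9.0000e-02] ['scene', 'side'] [[437.0, -348.0], [436.0, -350.0]]
lid_small [ 4.6066e+02 -2.0812e+02  3.2400e+00  1.1000e-01] ['scene', 'side'] [[463.0, -205.0], [461.0, -209.0]]
lid_square [4.5963e+02 7.5710e+01 7.6510e+01 1.2000e-01] ['scene', 'side'] [[461.0, 76.0], [458.0, 76.0]]
lid_oblong [4.0719e+02 2.1647e+02 1.4872e+02 8.0000e-02] ['scene', 'side'] [[408.0, 218.0], [406.0, 216.0]]
can_small [6.2739e+02 9.3640e+01 8.8000e-01 1.0000e-01] ['scene', 'side'] [[628.0, 95.0], [627.0, 93.0]]
can_large [ 6.4714e+02 -6.7500e+01  1.7325e+02  7.0000e-02] ['side'] 
can_square [ 6.3350e+02 -2.5044e+02  3.5310e+01  4.0000e-02] ['scene', 'side'] [[635.0, -250.0], [633.0, -251.0]]
can_oblong [6.5591e+02 2.5487e+02 4.2740e+01 4.0000e-02] ['scene', 'side'] [[656.0, 256.0], [654.0, 252.0]]
bellows_cap [ 4.4176e+02 -6.4120e+01  5.1700e+00  1.0000e-01] ['scene', 'side'] [[443.0, -63.0], [440.0, -66.0]]
tumbler [4.6869e+02 3.6161e+02 5.1300e+00 7.0000e-02] ['scene'] 
2.25
```

View pics/d.png

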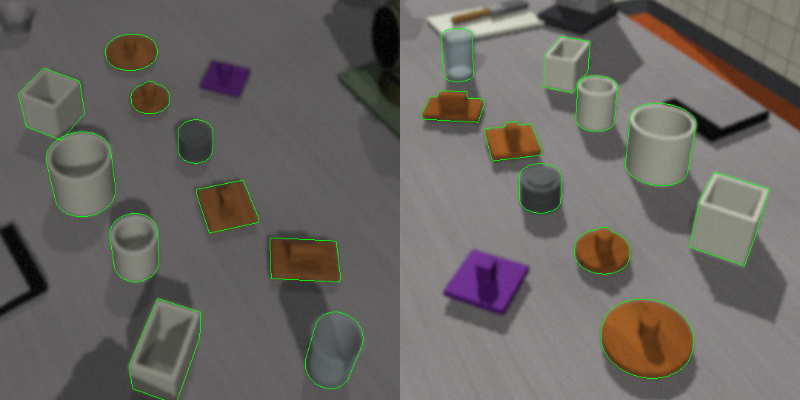

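The outlines match the purple-free wooden lids and all four cans in both views, and the two cameras agree to about 3 mm. I'll start with the oblong lid.

```bash
cat > plan.py <<'E'
import sys; from h import *
s=env.state(); p=s["ee_pos"]; e=s["ee_rot"]
if len(sys.argv)>1:
    x,y,z,yaw=map(float,sys.argv[1:5]); b=(yaw-e[2]+180)%360-180
    t=lambda a:(R.from_euler("xyz",[180,0,a],degrees=True).inv().apply([x-p[0],y-p[1],z-p[2]])).round(1)
    print("twist rad",round(-np.radians(b),3),"travel before twist mm",t(e[2]),"after twist",t(yaw),"yaw change",round(b,1))
print("t",round(s["time_s"],2),"pos",p.round(1),"rot",e.round(1),"F",s["force"].round(1),"w",round(s["gripper_width"],1),"q",s["qpos"].round(0))
E
W="python3 -m handwheel"
r='{"gripper":50,"travel":[-0.0269,-0.0101,0.005],"twist":0}'
python3 -m handwheel '[{"gripper":50,"travel":[0,0,0],"twist":0.1},{"gripper":50,"travel":[0,0,0],"twist":0.1},{"gripper":50,"travel":[0,0,0],"twist":0.1}]' 20
python3 -m handwheel '[{"gripper":50,"travel":[-0.0269,-0.0101,0.005],"twist":0},{"gripper":50,"travel":[-0.0269,-0.0101,0.005],"twist":0},{"gripper":50,"travel":[-0.0269,-0.0101,0.005],"twist":0},{"gripper":50,"travel":[-0.0269,-0.0101,0.005],"twist":0},{"gripper":50,"travel":[-0.0269,-0.0101,0.005],"twist":0}]'
python3 -m handwheel '[{"gripper":50,"travel":[-0.0269,-0.0101,0.005],"twist":0},{"gripper":50,"travel":[-0.0269,-0.0101,0.005],"twist":0},{"gripper":50,"travel":[-0.0269,-0.0101,0.005],"twist":0},{"gripper":50,"travel":[-0.0269,-0.0101,0.005],"twist":0},{"gripper":50,"travel":[-0.0269,-0.0101,0.005],"twist":0}]'
python3 -m handwheel '[{"gripper":50,"travel":[-0.0269,-0.0101,0.005],"twist":0},{"gripper":50,"travel":[-0.0269,-0.0101,0.005],"twist":0},{"gripper":50,"travel":[-0.0269,-0.0101,0.005],"twist":0},{"gripper":50,"travel":[-0.0269,-0.0101,0.005],"twist":0},{"gripper":50,"travel":[-0.0269,-0.0101,0.005],"twist":0}]'
python3 plan.py 407 216.5 212 148.7
python3 - <<'E'
from fit import *
c=env.grab_frame("wrist"); save(c,"e.png")
ms=masks({"wrist":c},"lid_oblong",(407,217)); print(len(ms), fit("lid_oblong",ms,(407,217)) if ms else "")
print(proj(c,[407,216.5,44]))
E
```

```text
time_s: 2.5
ee_pos: [143.3, 556.9, 404.8]
ee_rot: [180.0, 0.0, 148.1]
force: [0.2, 0.1, -0.3]
gripper_width: 74.2
time_s: 2.92
ee_pos: [231.8, 442.3, 379.6]
ee_rot: [180.0, 0.0, 148.4]
force: [0.7, -0.1, 0.3]
gripper_width: 45.5
time_s: 3.33
ee_pos: [320.0, 328.6, 354.7]
ee_rot: [180.0, 0.0, 148.4]
force: [0.1, -0.9, -0.2]
gripper_width: 45.6
time_s: 3.75
ee_pos: [408.1, 215.1, 329.7]
ee_rot: [180.0, 0.0, 148.4]
force: [-1.3, -0.6, -0.3]
gripper_width: 45.4
twist rad -0.006 travel before twist mm [  1.7   0.6 117.7] after twist [  1.7   0.6 117.7] yaw change 0.3
t 3.75 pos [408.1 215.1 329.7] rot [180.    0.  148.4] F [-1.3 -0.6 -0.3] w 45.4 q [ 26.  12. 110.   0.  58. -32.]
1 (np.float64(405.852729409844), np.float64(215.0534381794755), np.float64(148.2154706077217), np.float64(0.024714393269828827))
[260.77780009 190.17508329]
```

View pics/e.png

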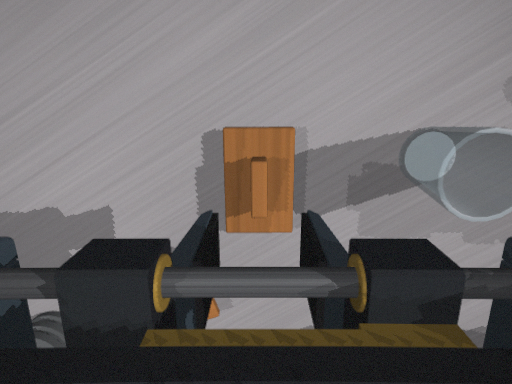

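The wrist view shows the oblong lid upright at (259,180), its bar knob centred between the fingers and the tumbler clear at right. The wrist fit agrees within 2 mm. Descend and grip.

```bash
python3 -m handwheel '[{"gripper":50,"travel":[0.001,0,0.03],"twist":0},{"gripper":50,"travel":[0,0,0.03],"twist":0},{"gripper":50,"travel":[0,0,0.03],"twist":0},{"gripper":50,"travel":[0,0,0.02],"twist":0},{"gripper":50,"travel":[0,0,0.007],"twist":0}]' 20
python3 -m handwheel '[{"gripper":0,"travel":[0,0,0],"twist":0},{"gripper":0,"travel":[0,0,0],"twist":0},{"gripper":0,"travel":[0,0,0],"twist":0},{"gripper":0,"travel":[0,0,0],"twist":0},{"gripper":0,"travel":[0,0,0],"twist":0}]' 20
python3 plan.py 656 255 350 222.7
```

```text
time_s: 4.27
ee_pos: [405.3, 216.9, 210.3]
ee_rot: [-179.8, -0.2, 148.4]
force: [-0.5, 0.4, 0.2]
gripper_width: 45.7
time_s: 4.68
ee_pos: [406.8, 217.0, 213.9]
ee_rot: [179.9, 0.1, 148.4]
force: [-1.1, -0.9, 1.4]
gripper_width: 15.0
twist rad -1.297 travel before twist mm [-192.3  162.9 -136.1] after twist [-208.9 -141.1 -136.1] yaw change 74.3
t 4.68 pos [406.8 217.  213.9] rot [1.799e+02 1.000e-01 1.484e+02] F [-1.1 -0.9  1.4] w 15.0 q [ 27.  21. 119.  -0.  40. -32.]
```

```bash
python3 -m handwheel '[{"gripper":0,"travel":[0,0,-0.01],"twist":0},{"gripper":0,"travel":[0,0,-0.02],"twist":0},{"gripper":0,"travel":[0,0,-0.02],"twist":-0.1},{"gripper":0,"travel":[0,0,-0.02],"twist":-0.1},{"gripper":0,"travel":[0,0,-0.02],"twist":-0.1}]'
python3 -m handwheel '[{"gripper":0,"travel":[0,0,-0.02],"twist":-0.1},{"gripper":0,"travel":[0,0,-0.02],"twist":-0.1},{"gripper":0,"travel":[0,0,-0.007],"twist":-0.1},{"gripper":0,"travel":[0,0,0],"twist":-0.1},{"gripper":0,"travel":[0,0,0],"twist":-0.1}]'
python3 -m handwheel '[{"gripper":0,"travel":[0,0,0],"twist":-0.1},{"gripper":0,"travel":[0,0,0],"twist":-0.1},{"gripper":0,"travel":[0,0,0],"twist":-0.1},{"gripper":0,"travel":[0,0,0],"twist":-0.1},{"gripper":0,"travel":[0,0,0],"twist":-0.1}]'
python3 -m handwheel '[{"gripper":0,"travel":[-0.0209,-0.0141,0],"twist":0},{"gripper":0,"travel":[-0.0209,-0.0141,0],"twist":0},{"gripper":0,"travel":[-0.0209,-0.0141,0],"twist":0},{"gripper":0,"travel":[-0.0209,-0.0141,0],"twist":0},{"gripper":0,"travel":[-0.0209,-0.0141,0],"twist":0}]'
python3 -m handwheel '[{"gripper":0,"travel":[-0.0209,-0.0141,0],"twist":0},{"gripper":0,"travel":[-0.0209,-0.0141,0],"twist":0},{"gripper":0,"travel":[-0.0209,-0.0141,0],"twist":0},{"gripper":0,"travel":[-0.0209,-0.0141,0],"twist":0},{"gripper":0,"travel":[-0.0209,-0.0141,0],"twist":0}]'
python3 - <<'E'
from fit import *
c=env.grab_frame("wrist"); save(c,"f.png")
ms=masks({"wrist":c},"can_oblong",(656,255)); print(len(ms), fit("can_oblong",ms,(656,255)) if ms else "")
E
python3 plan.py 656 255 270 222.7
```

```text
time_s: 5.1
ee_pos: [406.4, 216.7, 304.2]
ee_rot: [180.0, 0.0, 165.8]
force: [-0.8, -0.1, -1.0]
gripper_width: 13.8
time_s: 5.52
ee_pos: [406.4, 216.8, 351.1]
ee_rot: [180.0, 0.2, -165.5]
force: [0.5, -0.7, -0.9]
gripper_width: 14.2
time_s: 5.93
ee_pos: [406.3, 216.7, 350.2]
ee_rot: [-180.0, 0.0, -136.9]
force: [0.0, -0.2, -1.1]
gripper_width: 14.0
time_s: 6.35
ee_pos: [532.0, 236.3, 350.3]
ee_rot: [-180.0, 0.0, -137.1]
force: [0.1, 0.1, -1.3]
gripper_width: 14.0
time_s: 6.77
ee_pos: [656.6, 255.7, 350.0]
ee_rot: [180.0, 0.0, -137.1]
force: [-0.0, 0.2, 0.1]
gripper_width: 13.6
1 (np.float64(654.3592517145828), np.float64(252.18495440958043), np.float64(43.43497051347127), np.float64(0.78965234695072))
twist rad 0.002 travel before twist mm [ 2.3  1.1 79.1] after twist [ 2.3  1.1 79.1] yaw change -0.1
t 6.87 pos [658.4 255.8 349.1] rot [-1.799e+02  1.000e-01 -1.372e+02] F [-0.4 -0.6 -2. ] w 13.7 q [  20.   32.   75.   -0.   73. -113.]
```

View pics/f.png

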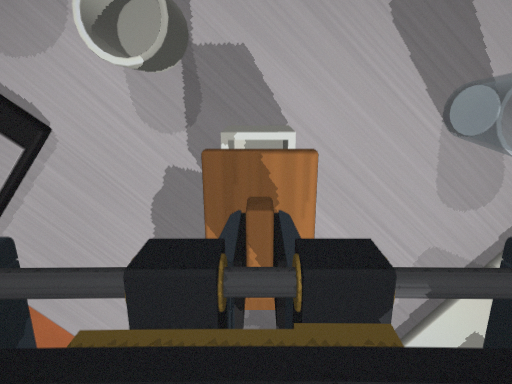

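The wrist view shows the held lid centred (202–318) over the can (221–295) with parallel edges. Lower it to 1 mm above the seat, check, then release.

```bash
python3 -m handwheel '[{"gripper":0,"travel":[0,0,0.025],"twist":0},{"gripper":0,"travel":[0,0,0.02],"twist":0},{"gripper":0,"travel":[0,0,0.015],"twist":0},{"gripper":0,"travel":[0,0,0.008],"twist":0},{"gripper":0,"travel":[0,0,0.005],"twist":0}]'
python3 -m handwheel '[{"gripper":0,"travel":[0,0,0.003],"twist":0},{"gripper":0,"travel":[0,0,0.003],"twist":0},{"gripper":0,"travel":[0,0,0.001],"twist":0},{"gripper":0,"travel":[0,0,0],"twist":0},{"gripper":0,"travel":[0,0,0],"twist":0}]'
python3 -m handwheel '[{"gripper":30,"travel":[0,0,0],"twist":0},{"gripper":40,"travel":[0,0,0],"twist":0},{"gripper":50,"travel":[0,0,0],"twist":0},{"gripper":50,"travel":[0,0,0],"twist":0},{"gripper":50,"travel":[0,0,-0.01],"twist":0}]'
python3 -m handwheel '[{"gripper":50,"travel":[0,0,-0.03],"twist":0},{"gripper":50,"travel":[0,0,-0.03],"twist":0},{"gripper":50,"travel":[0,0,-0.03],"twist":0},{"gripper":50,"travel":[0,0,0],"twist":0},{"gripper":50,"travel":[0,0,0],"twist":0}]'
python3 plan.py 459.6 75.7 340 166.5
python3 - <<'E'
from fit import *
cams={n:env.grab_frame(n) for n in("scene","side")}
print(fit("lid_oblong",masks(cams,"lid_oblong",(656,255)),(656,255),57))
E
```

```text
time_s: 7.28
ee_pos: [655.0, 255.5, 275.8]
ee_rot: [179.9, -0.1, -137.1]
force: [0.1, 0.6, -0.7]
gripper_width: 13.7
time_s: 7.7
ee_pos: [655.9, 255.8, 271.2]
ee_rot: [-180.0, 0.1, -137.1]
force: [-0.9, 0.6, 3.9]
gripper_width: 13.7
time_s: 8.12
ee_pos: [655.2, 255.5, 277.7]
ee_rot: [179.9, -0.2, -137.1]
force: [0.3, -0.6, -1.0]
gripper_width: 44.0
time_s: 8.53
ee_pos: [655.9, 255.8, 373.0]
ee_rot: [-179.9, 0.3, -137.1]
force: [-0.0, -0.2, -0.5]
gripper_width: 45.9
twist rad 0.984 travel before twist mm [266.4   1.6  33. ] after twist [ 148.8 -220.9   33. ] yaw change -56.4
t 8.53 pos [655.9 255.8 373. ] rot [-179.9    0.3 -137.1] F [-0.  -0.2 -0.5] w 45.9 q [  20.   31.   73.    0.   75. -113.]
(np.float64(657.3696161440719), np.float64(258.6939675172871), np.float64(43.43161592843901), np.float64(0.07813754348407809))
```

Oblong lid is placed: the fit gives yaw 43.4°, and contact force was 4 N. Next, the square lid.

```bash
python3 -m handwheel '[{"gripper":50,"travel":[0,0,0],"twist":0.11},{"gripper":50,"travel":[0,0,0],"twist":0.11},{"gripper":50,"travel":[0,0,0],"twist":0.11},{"gripper":50,"travel":[0,0,0],"twist":0.11},{"gripper":50,"travel":[0,0,0],"twist":0.11}]'
python3 -m handwheel '[{"gripper":50,"travel":[0,0,0],"twist":0.11},{"gripper":50,"travel":[0,0,0],"twist":0.11},{"gripper":50,"travel":[0,0,0],"twist":0.11},{"gripper":50,"travel":[0,0,0],"twist":0.104},{"gripper":50,"travel":[0,0,0],"twist":0}]'
python3 -m handwheel '[{"gripper":50,"travel":[0.0149,-0.0221,0.003],"twist":0},{"gripper":50,"travel":[0.0149,-0.0221,0.003],"twist":0},{"gripper":50,"travel":[0.0149,-0.0221,0.003],"twist":0},{"gripper":50,"travel":[0.0149,-0.0221,0.003],"twist":0},{"gripper":50,"travel":[0.0149,-0.0221,0.003],"twist":0}]'
python3 -m handwheel '[{"gripper":50,"travel":[0.0149,-0.0221,0.003],"twist":0},{"gripper":50,"travel":[0.0149,-0.0221,0.003],"twist":0},{"gripper":50,"travel":[0.0149,-0.0221,0.003],"twist":0},{"gripper":50,"travel":[0.0149,-0.0221,0.003],"twist":0},{"gripper":50,"travel":[0.0149,-0.0221,0.006],"twist":0}]'
python3 -m handwheel '[{"gripper":50,"travel":[0,0,0],"twist":0}]'
python3 - <<'E'
from fit import *
c=env.grab_frame("wrist"); save(c,"g.png")
ms=masks({"wrist":c},"lid_square",(459.6,75.7)); print(len(ms), fit("lid_square",ms,(459.6,75.7)) if ms else "")
E
python3 plan.py 459 75.5 213 166.5
```

```text
time_s: 9.15
ee_pos: [655.6, 255.7, 368.0]
ee_rot: [-180.0, -0.2, -169.0]
force: [0.3, -0.0, 0.1]
gripper_width: 45.4
time_s: 9.57
ee_pos: [655.6, 255.7, 368.1]
ee_rot: [-179.9, -0.1, 166.4]
force: [0.6, -0.2, 0.6]
gripper_width: 45.6
time_s: 9.98
ee_pos: [556.3, 164.9, 353.6]
ee_rot: [-179.9, -0.1, 166.7]
force: [-0.7, -1.0, 0.1]
gripper_width: 46.0
time_s: 10.4
ee_pos: [458.1, 74.9, 336.3]
ee_rot: [-180.0, -0.0, 166.7]
force: [0.7, -0.1, -0.4]
gripper_width: 45.7
time_s: 10.48
ee_pos: [455.1, 73.5, 334.9]
ee_rot: [-179.8, -0.4, 166.6]
force: [-1.3, 0.0, -0.7]
gripper_width: 45.6
1 (np.float64(459.5536501802343), np.float64(74.47106257909721), np.float64(78.64217610106621), np.float64(0.06151886532635642))
twist rad 0.001 travel before twist mm [ -0.3   0.4 123.4] after twist [ -0.3   0.4 123.4] yaw change -0.0
t 10.58 pos [458.7  75.2 336.4] rot [-180.    -0.   166.5] F [-0.8 -0.4  0.8] w 45.4 q [  8.  12. 109.   0.  59. -69.]
```

View pics/g.png

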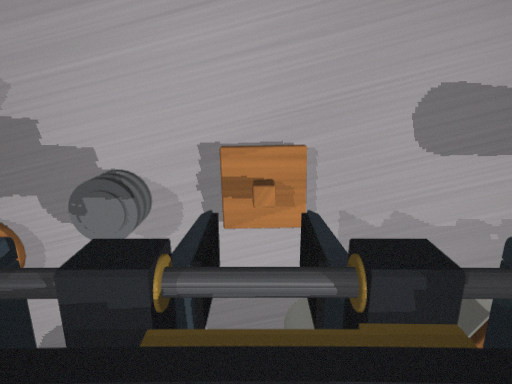

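The square lid is centred between the fingers with its edges parallel, and the bellows cap is well to the left. Descend, grip and carry.

```bash
python3 -m handwheel '[{"gripper":50,"travel":[0,0,0.03],"twist":0},{"gripper":50,"travel":[0,0,0.03],"twist":0},{"gripper":50,"travel":[0,0,0.03],"twist":0},{"gripper":50,"travel":[0,0,0.025],"twist":0},{"gripper":50,"travel":[0,0,0.008],"twist":0}]'
python3 -m handwheel '[{"gripper":0,"travel":[0,0,0],"twist":0},{"gripper":0,"travel":[0,0,0],"twist":0},{"gripper":0,"travel":[0,0,0],"twist":0},{"gripper":0,"travel":[0,0,0],"twist":0},{"gripper":0,"travel":[0,0,0],"twist":0}]' 20
python3 plan.py
python3 -m handwheel '[{"gripper":0,"travel":[0,0,-0.01],"twist":0},{"gripper":0,"travel":[0,0,-0.02],"twist":0},{"gripper":0,"travel":[0,0,-0.02],"twist":0.1},{"gripper":0,"travel":[0,0,-0.02],"twist":0.1},{"gripper":0,"travel":[0,0,-0.02],"twist":0.1}]'
python3 -m handwheel '[{"gripper":0,"travel":[0,0,-0.02],"twist":0.1},{"gripper":0,"travel":[0,0,-0.02],"twist":0.1},{"gripper":0,"travel":[0,0,-0.01],"twist":0.1},{"gripper":0,"travel":[0,0,-0.005],"twist":0.12},{"gripper":0,"travel":[0,0,0],"twist":0}]'
python3 plan.py 633.5 -250.4 357 125.3
```

```text
time_s: 11.0
ee_pos: [458.9, 76.1, 210.5]
ee_rot: [-179.9, -0.3, 166.6]
force: [-0.6, 0.2, -0.4]
gripper_width: 45.5
time_s: 11.42
ee_pos: [459.9, 75.8, 215.1]
ee_rot: [179.9, 0.2, 166.5]
force: [0.1, 0.3, 3.1]
gripper_width: 20.0
t 11.42 pos [459.9  75.8 215.1] rot [179.9   0.2 166.5] F [0.1 0.3 3.1] w 20.0 q [  8.  21. 118.   0.  40. -69.]
time_s: 11.83
ee_pos: [458.9, 75.6, 305.3]
ee_rot: [180.0, 0.0, 149.0]
force: [-0.3, 0.6, -1.7]
gripper_width: 19.6
time_s: 12.25
ee_pos: [459.2, 75.6, 360.8]
ee_rot: [179.8, 0.1, 125.1]
force: [0.2, -0.0, -1.1]
gripper_width: 19.9
twist rad -0.003 travel before twist mm [-366.9  -45.     3.8] after twist [-366.8  -46.2    3.8] yaw change 0.2
t 12.25 pos [459.2  75.6 360.8] rot [1.798e+02 1.000e-01 1.251e+02] F [ 0.2 -0.  -1.1] w 19.9 q [  8.  10. 107.   0.  62. -27.]
```

```bash
python3 -m handwheel '[{"gripper":0,"travel":[-0.0245,-0.0031,0],"twist":0},{"gripper":0,"travel":[-0.0245,-0.0031,0],"twist":0},{"gripper":0,"travel":[-0.0245,-0.0031,0],"twist":0},{"gripper":0,"travel":[-0.0245,-0.0031,0],"twist":0},{"gripper":0,"travel":[-0.0245,-0.0031,0],"twist":0}]'
python3 -m handwheel '[{"gripper":0,"travel":[-0.0245,-0.0031,0],"twist":0},{"gripper":0,"travel":[-0.0245,-0.0031,0],"twist":0},{"gripper":0,"travel":[-0.0245,-0.0031,0],"twist":0},{"gripper":0,"travel":[-0.0245,-0.0031,0],"twist":0},{"gripper":0,"travel":[-0.0245,-0.0031,0],"twist":0}]'
python3 -m handwheel '[{"gripper":0,"travel":[-0.0245,-0.0031,0],"twist":0},{"gripper":0,"travel":[-0.0245,-0.0031,0],"twist":0},{"gripper":0,"travel":[-0.0245,-0.0031,0],"twist":0},{"gripper":0,"travel":[-0.0245,-0.0031,0],"twist":0},{"gripper":0,"travel":[-0.0245,-0.0031,0],"twist":0}]'
python3 -m handwheel '[{"gripper":0,"travel":[0,0,0],"twist":0},{"gripper":0,"travel":[0,0,0],"twist":0}]'
python3 - <<'E'
from h import *
save(env.grab_frame("wrist"),"i.png")
E
python3 plan.py 633.5 -250.4 281 125.3
```

```text
time_s: 12.67
ee_pos: [517.3, -34.4, 358.5]
ee_rot: [-180.0, -0.0, 125.4]
force: [-0.2, -0.3, -1.6]
gripper_width: 19.9
time_s: 13.08
ee_pos: [575.4, -143.5, 358.3]
ee_rot: [-180.0, -0.0, 125.4]
force: [0.6, 1.1, -0.1]
gripper_width: 19.4
time_s: 13.5
ee_pos: [633.4, -252.5, 358.1]
ee_rot: [-180.0, -0.1, 125.4]
force: [0.5, -0.0, -0.4]
gripper_width: 19.6
time_s: 13.67
ee_pos: [633.3, -252.4, 357.6]
ee_rot: [-180.0, -0.1, 125.3]
force: [0.1, 0.5, -1.0]
gripper_width: 19.9
twist rad 0.0 travel before twist mm [ 0.5  1.1 76.8] after twist [ 0.5  1.1 76.8] yaw change -0.0
t 13.72 pos [ 633.  -251.5  357.8] rot [-1.800e+02 -1.000e-01  1.253e+02] F [ 0.8 -0.6 -2.1] w 19.5 q [-23.  30.  78.   0.  72. -58.]
```

View pics/i.png

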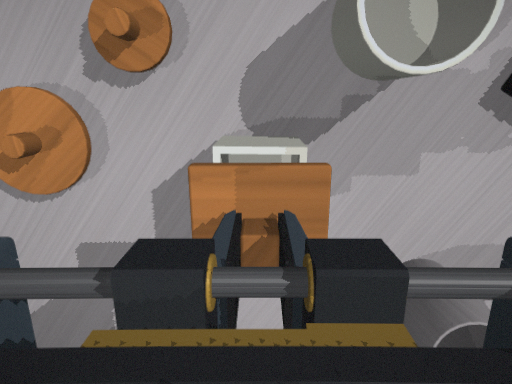

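The lid is centred (190–331) over the can (213–306) with parallel edges. Lower it 77 mm and release.

```bash
python3 -m handwheel '[{"gripper":0,"travel":[0,0.001,0.025],"twist":0},{"gripper":0,"travel":[0,0,0.02],"twist":0},{"gripper":0,"travel":[0,0,0.015],"twist":0},{"gripper":0,"travel":[0,0,0.006],"twist":0},{"gripper":0,"travel":[0,0,0.004],"twist":0}]'
python3 -m handwheel '[{"gripper":0,"travel":[0,0,0.003],"twist":0},{"gripper":0,"travel":[0,0,0.003],"twist":0},{"gripper":0,"travel":[0,0,0.001],"twist":0},{"gripper":0,"travel":[0,0,0],"twist":0},{"gripper":0,"travel":[0,0,0],"twist":0}]'
python3 -m handwheel '[{"gripper":30,"travel":[0,0,0],"twist":0},{"gripper":40,"travel":[0,0,0],"twist":0},{"gripper":50,"travel":[0,0,0],"twist":0},{"gripper":50,"travel":[0,0,0],"twist":0},{"gripper":50,"travel":[0,0,-0.01],"twist":0}]'
python3 -m handwheel '[{"gripper":50,"travel":[0,0,-0.03],"twist":0},{"gripper":50,"travel":[0,0,-0.03],"twist":0},{"gripper":50,"travel":[0,0,-0.015],"twist":0},{"gripper":50,"travel":[0,0,0],"twist":0},{"gripper":50,"travel":[0,0,0],"twist":0}]'
python3 plan.py 435.7 -350 340 125.4
```

```text
time_s: 14.13
ee_pos: [633.6, -249.7, 287.8]
ee_rot: [-179.9, -0.1, 125.3]
force: [0.0, 0.2, -1.0]
gripper_width: 19.7
time_s: 14.55
ee_pos: [634.2, -250.8, 282.4]
ee_rot: [180.0, 0.1, 125.2]
force: [0.3, 0.2, -0.4]
gripper_width: 20.0
time_s: 14.97
ee_pos: [633.6, -250.6, 290.1]
ee_rot: [-179.9, -0.2, 125.2]
force: [0.1, -0.4, -0.9]
gripper_width: 45.3
time_s: 15.38
ee_pos: [634.0, -250.8, 368.1]
ee_rot: [179.9, 0.1, 125.2]
force: [0.4, 0.5, -0.0]
gripper_width: 45.6
twist rad -0.003 travel before twist mm [  33.4 -219.2   28.1] after twist [  34.  -219.1   28.1] yaw change 0.2
t 15.38 pos [ 634.  -250.8  368.1] rot [1.799e+02 1.000e-01 1.252e+02] F [ 0.4  0.5 -0. ] w 45.6 q [-23.  29.  77.   0.  73. -58.]
```

```bash
python3 -m handwheel '[{"gripper":50,"travel":[0.0034,-0.0219,0.003],"twist":0},{"gripper":50,"travel":[0.0034,-0.0219,0.003],"twist":0},{"gripper":50,"travel":[0.0034,-0.0219,0.003],"twist":0},{"gripper":50,"travel":[0.0034,-0.0219,0.003],"twist":0},{"gripper":50,"travel":[0.0034,-0.0219,0.003],"twist":0}]'
python3 -m handwheel '[{"gripper":50,"travel":[0.0034,-0.0219,0.003],"twist":0},{"gripper":50,"travel":[0.0034,-0.0219,0.003],"twist":0},{"gripper":50,"travel":[0.0034,-0.0219,0.003],"twist":0},{"gripper":50,"travel":[0.0034,-0.0219,0.003],"twist":0},{"gripper":50,"travel":[0.0034,-0.0219,0.003],"twist":0}]'
python3 -m handwheel '[{"gripper":50,"travel":[0,0,0],"twist":0},{"gripper":50,"travel":[0,0,0],"twist":0}]'
python3 - <<'E'
from fit import *
c=env.grab_frame("wrist"); save(c,"j.png")
g=(435.7,-350); ms=masks({"wrist":c},"lid_large",g); print(len(ms), fit("lid_large",ms,g) if ms else "")
print(proj(c,[435.7,-350,44]))
E
python3 plan.py 435.7 -350 213.5 125.2
```

```text
time_s: 15.8
ee_pos: [533.4, -300.1, 349.6]
ee_rot: [-179.9, -0.2, 125.3]
force: [0.3, -0.5, 0.1]
gripper_width: 45.9
time_s: 16.22
ee_pos: [434.1, -349.3, 334.8]
ee_rot: [-179.9, -0.2, 125.2]
force: [-0.3, -0.1, 0.5]
gripper_width: 45.7
time_s: 16.38
ee_pos: [434.6, -349.5, 335.3]
ee_rot: [-180.0, -0.2, 125.1]
force: [0.2, 0.4, 0.1]
gripper_width: 45.4
1 (np.float64(434.43470846308344), np.float64(-352.1237515736658), np.float64(3.9485310103496434), np.float64(0.03215822054348971))
[261.02487739 192.35176356]
twist rad 0.001 travel before twist mm [ -0.6  -0.7 122.5] after twist [ -0.6  -0.7 122.5] yaw change -0.0
t 16.48 pos [ 436.  -349.1  336. ] rot [ 1.800e+02 -1.000e-01  1.252e+02] F [ 1.  -0.  -0.5] w 45.5 q [-40.  20.  98.   0.  62. -75.]
```

View pics/j.png

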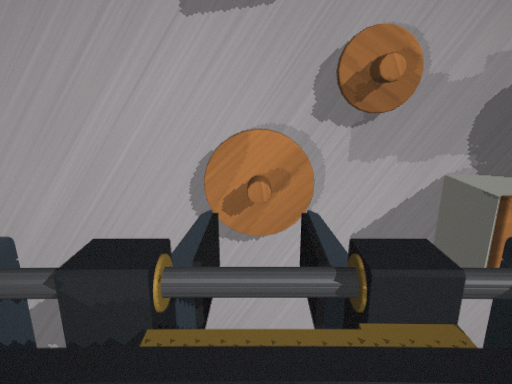

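The large lid's knob at (259,188) is centred between the fingers. Grip and carry.

```bash
python3 -m handwheel '[{"gripper":50,"travel":[-0.001,0,0.03],"twist":0},{"gripper":50,"travel":[0,0,0.03],"twist":0},{"gripper":50,"travel":[0,0,0.03],"twist":0},{"gripper":50,"travel":[0,0,0.0245],"twist":0},{"gripper":50,"travel":[0,0,0.008],"twist":0}]'
python3 -m handwheel '[{"gripper":0,"travel":[0,0,0],"twist":0},{"gripper":0,"travel":[0,0,0],"twist":0},{"gripper":0,"travel":[0,0,0],"twist":0},{"gripper":0,"travel":[0,0,0],"twist":0},{"gripper":0,"travel":[0,0,0],"twist":0}]' 20
python3 plan.py
python3 -m handwheel '[{"gripper":0,"travel":[0,0,-0.01],"twist":0},{"gripper":0,"travel":[0,0,-0.02],"twist":0},{"gripper":0,"travel":[0,0,-0.03],"twist":0},{"gripper":0,"travel":[0,0,-0.03],"twist":0},{"gripper":0,"travel":[0,0,-0.03],"twist":0}]'
python3 -m handwheel '[{"gripper":0,"travel":[0,0,-0.03],"twist":0},{"gripper":0,"travel":[0,0,-0.01],"twist":0},{"gripper":0,"travel":[0,0,0],"twist":0}]'
python3 plan.py 647 -67.5 373.5 125.2
```

```text
time_s: 16.9
ee_pos: [436.0, -348.8, 210.4]
ee_rot: [-179.9, -0.4, 125.3]
force: [-0.7, 0.8, 0.6]
gripper_width: 45.7
time_s: 17.32
ee_pos: [436.7, -350.5, 215.9]
ee_rot: [179.9, 0.2, 125.2]
force: [0.6, 0.5, 2.5]
gripper_width: 21.0
t 17.32 pos [ 436.7 -350.5  215.9] rot [179.9   0.2 125.2] F [0.6 0.5 2.5] w 21.0 q [-40.  28. 106.   0.  46. -75.]
time_s: 17.73
ee_pos: [435.7, -349.9, 336.4]
ee_rot: [180.0, -0.0, 125.2]
force: [-0.2, -0.4, -1.5]
gripper_width: 21.2
time_s: 17.98
ee_pos: [436.3, -350.4, 377.9]
ee_rot: [179.9, 0.4, 125.2]
force: [0.6, -0.4, -1.3]
gripper_width: 21.4
twist rad 0.001 travel before twist mm [109.5 335.3   4.4] after twist [109.7 335.2   4.4] yaw change -0.0
t 17.98 pos [ 436.3 -350.4  377.9] rot [179.9   0.4 125.2] F [ 0.6 -0.4 -1.3] w 21.4 q [-40.  18.  94.   0.  67. -75.]
```

```bash
python3 -m handwheel '[{"gripper":0,"travel":[0.0073,0.0223,0],"twist":0},{"gripper":0,"travel":[0.0073,0.0223,0],"twist":0},{"gripper":0,"travel":[0.0073,0.0223,0],"twist":0},{"gripper":0,"travel":[0.0073,0.0223,0],"twist":0},{"gripper":0,"travel":[0.0073,0.0223,0],"twist":0}]'
python3 -m handwheel '[{"gripper":0,"travel":[0.0073,0.0223,0],"twist":0},{"gripper":0,"travel":[0.0073,0.0223,0],"twist":0},{"gripper":0,"travel":[0.0073,0.0223,0],"twist":0},{"gripper":0,"travel":[0.0073,0.0223,0],"twist":0},{"gripper":0,"travel":[0.0073,0.0223,0],"twist":0}]'
python3 -m handwheel '[{"gripper":0,"travel":[0.0073,0.0223,0],"twist":0},{"gripper":0,"travel":[0.0073,0.0223,0],"twist":0},{"gripper":0,"travel":[0.0073,0.0223,0],"twist":0},{"gripper":0,"travel":[0.0073,0.0223,0],"twist":0},{"gripper":0,"travel":[0.0073,0.0223,0],"twist":0}]'
python3 -m handwheel '[{"gripper":0,"travel":[0,0,0],"twist":0},{"gripper":0,"travel":[0,0,0],"twist":0}]'
python3 - <<'E'
from h import *
save(env.grab_frame("wrist"),"k.png")
E
python3 plan.py 647 -67.5 291 125.2
```

```text
time_s: 18.4
ee_pos: [506.1, -254.9, 372.0]
ee_rot: [-179.9, -0.2, 125.2]
force: [-0.0, -0.8, -1.4]
gripper_width: 21.3
time_s: 18.82
ee_pos: [576.2, -160.7, 371.8]
ee_rot: [-179.8, -0.2, 125.2]
force: [-0.2, -0.1, -0.9]
gripper_width: 21.1
time_s: 19.23
ee_pos: [646.3, -66.7, 371.6]
ee_rot: [-179.8, -0.2, 125.2]
force: [0.1, -0.7, -2.0]
gripper_width: 21.4
time_s: 19.4
ee_pos: [646.2, -66.8, 371.6]
ee_rot: [-179.8, -0.2, 125.3]
force: [-0.3, -0.2, -1.3]
gripper_width: 21.3
twist rad 0.001 travel before twist mm [-0.6  1.  81.1] after twist [-0.6  1.  81.1] yaw change -0.1
t 19.45 pos [645.8 -67.6 372.1] rot [-1.798e+02 -1.000e-01  1.253e+02] F [-0.5 -0.3 -1.3] w 21.4 q [ -7.  26.  82.  -0.  72. -42.]
```

View pics/k.png

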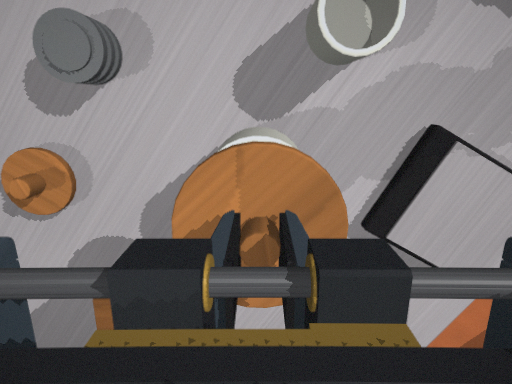

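The lid (172–348) is centred over the can rim, whose centre is near 258. Lower and release.

```bash
python3 -m handwheel '[{"gripper":0,"travel":[0,0.001,0.025],"twist":0},{"gripper":0,"travel":[0,0,0.025],"twist":0},{"gripper":0,"travel":[0,0,0.015],"twist":0},{"gripper":0,"travel":[0,0,0.006],"twist":0},{"gripper":0,"travel":[0,0,0.004],"twist":0}]'
python3 -m handwheel '[{"gripper":0,"travel":[0,0,0.003],"twist":0},{"gripper":0,"travel":[0,0,0.003],"twist":0},{"gripper":0,"travel":[0,0,0.001],"twist":0},{"gripper":0,"travel":[0,0,0],"twist":0},{"gripper":0,"travel":[0,0,0],"twist":0}]'
python3 -m handwheel '[{"gripper":30,"travel":[0,0,0],"twist":0},{"gripper":40,"travel":[0,0,0],"twist":0},{"gripper":50,"travel":[0,0,0],"twist":0},{"gripper":50,"travel":[0,0,0],"twist":0},{"gripper":50,"travel":[0,0,-0.01],"twist":0}]'
python3 -m handwheel '[{"gripper":50,"travel":[0,0,-0.03],"twist":0},{"gripper":50,"travel":[0,0,-0.03],"twist":0},{"gripper":50,"travel":[0,0,-0.01],"twist":0},{"gripper":50,"travel":[0,0,0],"twist":0},{"gripper":50,"travel":[0,0,0],"twist":0}]'
python3 plan.py 460.5 -208 340 125.2
```

```text
time_s: 19.87
ee_pos: [646.2, -68.1, 297.7]
ee_rot: [-179.9, -0.1, 125.2]
force: [-0.2, 0.2, -1.5]
gripper_width: 21.4
time_s: 20.28
ee_pos: [647.1, -67.2, 293.0]
ee_rot: [179.9, 0.0, 125.2]
force: [0.0, -0.1, -1.0]
gripper_width: 21.0
time_s: 20.7
ee_pos: [646.5, -67.1, 300.7]
ee_rot: [-179.8, -0.2, 125.2]
force: [-0.1, 1.2, 0.2]
gripper_width: 45.5
time_s: 21.12
ee_pos: [646.8, -67.1, 372.6]
ee_rot: [180.0, 0.0, 125.2]
force: [-0.8, 0.3, -0.6]
gripper_width: 45.7
twist rad 0.001 travel before twist mm [  -7.6 -233.4   32.6] after twist [  -7.7 -233.4   32.6] yaw change -0.0
t 21.12 pos [646.8 -67.1 372.6] rot [180.    0.  125.2] F [-0.8  0.3 -0.6] w 45.7 q [ -7.  26.  82.   0.  72. -42.]
```

```bash
python3 -m handwheel '[{"gripper":50,"travel":[-0.0008,-0.0233,0.003],"twist":0},{"gripper":50,"travel":[-0.0008,-0.0233,0.003],"twist":0},{"gripper":50,"travel":[-0.0008,-0.0233,0.003],"twist":0},{"gripper":50,"travel":[-0.0008,-0.0233,0.003],"twist":0},{"gripper":50,"travel":[-0.0008,-0.0233,0.003],"twist":0}]'
python3 -m handwheel '[{"gripper":50,"travel":[-0.0008,-0.0233,0.003],"twist":0},{"gripper":50,"travel":[-0.0008,-0.0233,0.003],"twist":0},{"gripper":50,"travel":[-0.0008,-0.0233,0.003],"twist":0},{"gripper":50,"travel":[-0.0008,-0.0233,0.003],"twist":0},{"gripper":50,"travel":[-0.0008,-0.0233,0.003],"twist":0}]'
python3 -m handwheel '[{"gripper":50,"travel":[0,0,0],"twist":0},{"gripper":50,"travel":[0,0,0],"twist":0}]'
python3 - <<'E'
from fit import *
c=env.grab_frame("wrist"); save(c,"l.png")
g=(460.5,-208); ms=masks({"wrist":c},"lid_small",g); print(len(ms), fit("lid_small",ms,g) if ms else "")
E
python3 plan.py 460.5 -208 213.5 125.2
```

```text
time_s: 21.53
ee_pos: [552.7, -138.0, 354.8]
ee_rot: [-179.8, -0.2, 125.3]
force: [0.2, -0.1, -0.1]
gripper_width: 45.7
time_s: 21.95
ee_pos: [459.7, -208.4, 340.1]
ee_rot: [-179.9, -0.2, 125.2]
force: [0.5, 0.5, 0.8]
gripper_width: 45.4
time_s: 22.12
ee_pos: [460.3, -208.4, 340.7]
ee_rot: [-179.9, -0.2, 125.1]
force: [0.3, 0.8, -0.2]
gripper_width: 45.5
1 (np.float64(461.24028580628465), np.float64(-210.0338006370533), np.float64(178.2278446427063), np.float64(0.06146123814835469))
twist rad 0.001 travel before twist mm [  0.6  -1.  128. ] after twist [  0.6  -1.  128. ] yaw change -0.0
t 22.22 pos [ 461.6 -207.9  341.5] rot [-1.800e+02 -1.000e-01  1.252e+02] F [ 0.8  0.1 -0. ] w 45.6 q [-26.  15. 104.   0.  61. -61.]
```

View pics/l.png

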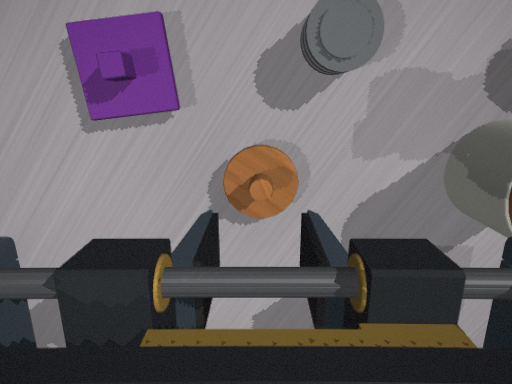

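The small lid's knob at (260,187) is centred, and the decoy and bellows cap are clear. Grip and lift.

```bash
python3 -m handwheel '[{"gripper":50,"travel":[-0.001,0,0.03],"twist":0},{"gripper":50,"travel":[0,0,0.03],"twist":0},{"gripper":50,"travel":[0,0,0.03],"twist":0},{"gripper":50,"travel":[0,0,0.028],"twist":0},{"gripper":50,"travel":[0,0,0.009],"twist":0}]'
python3 -m handwheel '[{"gripper":0,"travel":[0,0,0],"twist":0},{"gripper":0,"travel":[0,0,0],"twist":0},{"gripper":0,"travel":[0,0,0],"twist":0},{"gripper":0,"travel":[0,0,0],"twist":0},{"gripper":0,"travel":[0,0,0],"twist":0}]' 20
python3 plan.py
python3 -m handwheel '[{"gripper":0,"travel":[0,0,-0.01],"twist":0},{"gripper":0,"travel":[0,0,-0.02],"twist":0},{"gripper":0,"travel":[0,0,-0.03],"twist":0},{"gripper":0,"travel":[0,0,-0.03],"twist":0},{"gripper":0,"travel":[0,0,-0.03],"twist":0}]'
python3 -m handwheel '[{"gripper":0,"travel":[0,0,-0.03],"twist":0},{"gripper":0,"travel":[0,0,-0.01],"twist":0},{"gripper":0,"travel":[0,0,0],"twist":0},{"gripper":0,"travel":[0,0,0],"twist":0}]'
python3 plan.py 627.4 93.6 373.5 125.2
```

```text
time_s: 22.63
ee_pos: [461.4, -207.7, 211.4]
ee_rot: [-179.8, -0.4, 125.3]
force: [-1.0, 0.6, -0.5]
gripper_width: 45.7
time_s: 23.05
ee_pos: [462.5, -209.2, 216.8]
ee_rot: [179.9, 0.2, 125.2]
force: [-0.2, -0.2, 2.3]
gripper_width: 21.3
t 23.05 pos [ 462.5 -209.2  216.8] rot [179.9   0.2 125.2] F [-0.2 -0.2  2.3] w 21.3 q [-26.  24. 113.   0.  43. -61.]
time_s: 23.47
ee_pos: [461.4, -208.8, 337.5]
ee_rot: [180.0, 0.0, 125.2]
force: [-0.3, 0.4, -1.5]
gripper_width: 21.3
time_s: 23.8
ee_pos: [461.4, -208.7, 375.1]
ee_rot: [180.0, -0.0, 125.2]
force: [-0.4, 1.0, -2.3]
gripper_width: 21.3
twist rad 0.001 travel before twist mm [151.2 310.    1.6] after twist [151.4 309.9   1.6] yaw change -0.0
t 23.8 pos [ 461.4 -208.7  375.1] rot [180.   -0.  125.2] F [-0.4  1.  -2.3] w 21.3 q [-26.  13. 101.   0.  65. -61.]
```

```bash
python3 -m handwheel '[{"gripper":0,"travel":[0.0101,0.0207,0],"twist":0},{"gripper":0,"travel":[0.0101,0.0207,0],"twist":0},{"gripper":0,"travel":[0.0101,0.0207,0],"twist":0},{"gripper":0,"travel":[0.0101,0.0207,0],"twist":0},{"gripper":0,"travel":[0.0101,0.0207,0],"twist":0}]'
python3 -m handwheel '[{"gripper":0,"travel":[0.0101,0.0207,0],"twist":0},{"gripper":0,"travel":[0.0101,0.0207,0],"twist":0},{"gripper":0,"travel":[0.0101,0.0207,0],"twist":0},{"gripper":0,"travel":[0.0101,0.0207,0],"twist":0},{"gripper":0,"travel":[0.0101,0.0207,0],"twist":0}]'
python3 -m handwheel '[{"gripper":0,"travel":[0.0101,0.0207,0],"twist":0},{"gripper":0,"travel":[0.0101,0.0207,0],"twist":0},{"gripper":0,"travel":[0.0101,0.0207,0],"twist":0},{"gripper":0,"travel":[0.0101,0.0207,0],"twist":0},{"gripper":0,"travel":[0.0101,0.0207,0],"twist":0}]'
python3 -m handwheel '[{"gripper":0,"travel":[0,0,0],"twist":0},{"gripper":0,"travel":[0,0,0],"twist":0}]'
python3 - <<'E'
from h import *
save(env.grab_frame("wrist"),"m.png")
E
python3 plan.py 627.4 93.6 276 125.2
```

```text
time_s: 24.22
ee_pos: [517.1, -107.0, 372.5]
ee_rot: [-179.8, -0.2, 125.2]
force: [1.1, 0.2, -1.2]
gripper_width: 21.4
time_s: 24.63
ee_pos: [572.6, -6.0, 372.3]
ee_rot: [-179.7, -0.2, 125.2]
force: [0.3, 0.7, -2.4]
gripper_width: 21.4
time_s: 25.05
ee_pos: [628.1, 94.9, 372.0]
ee_rot: [-179.7, -0.2, 125.2]
force: [0.6, 0.2, -0.8]
gripper_width: 20.9
time_s: 25.22
ee_pos: [628.0, 94.8, 372.1]
ee_rot: [-179.7, -0.1, 125.3]
force: [-0.4, -0.7, -2.0]
gripper_width: 21.2
twist rad 0.001 travel before twist mm [-0.1 -0.5 96.7] after twist [-0.1 -0.5 96.7] yaw change -0.1
t 25.27 pos [627.7  94.  372.7] rot [-1.797e+02 -1.000e-01  1.253e+02] F [-0.9 -0.4 -0.5] w 21.1 q [  7.  25.  84.  -0.  71. -28.]
```

View pics/m.png

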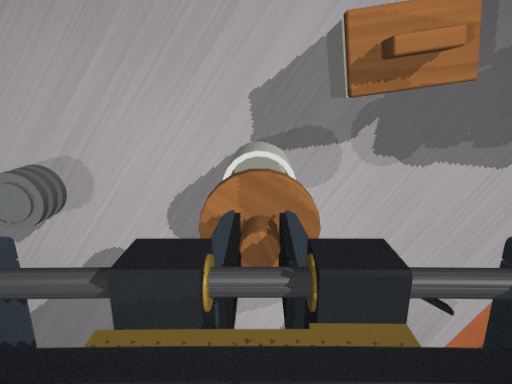

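The lid (200–320) is centred over the can rim (223–297), and the oblong lid is seated at top right. Lower 97 mm and release.

```bash
python3 -m handwheel '[{"gripper":0,"travel":[0,0,0.03],"twist":0},{"gripper":0,"travel":[0,0,0.03],"twist":0},{"gripper":0,"travel":[0,0,0.018],"twist":0},{"gripper":0,"travel":[0,0,0.008],"twist":0},{"gripper":0,"travel":[0,0,0.004],"twist":0}]'
python3 -m handwheel '[{"gripper":0,"travel":[0,0,0.003],"twist":0},{"gripper":0,"travel":[0,0,0.003],"twist":0},{"gripper":0,"travel":[0,0,0.001],"twist":0},{"gripper":0,"travel":[0,0,0],"twist":0},{"gripper":0,"travel":[0,0,0],"twist":0}]'
python3 -m handwheel '[{"gripper":30,"travel":[0,0,0],"twist":0},{"gripper":40,"travel":[0,0,0],"twist":0},{"gripper":50,"travel":[0,0,0],"twist":0},{"gripper":50,"travel":[0,0,0],"twist":0},{"gripper":50,"travel":[0,0,-0.01],"twist":0}]'
python3 -m handwheel '[{"gripper":50,"travel":[0,0,-0.03],"twist":0},{"gripper":50,"travel":[0,0,-0.03],"twist":0},{"gripper":50,"travel":[0,0,-0.03],"twist":0},{"gripper":50,"travel":[0.02,-0.02,-0.02],"twist":0},{"gripper":50,"travel":[0.02,-0.02,0],"twist":0}]'
python3 -m handwheel '[{"gripper":50,"travel":[0.01,-0.03,0],"twist":0},{"gripper":50,"travel":[0.01,-0.03,0],"twist":0},{"gripper":50,"travel":[0.01,-0.03,0],"twist":0},{"gripper":50,"travel":[0.01,-0.03,0],"twist":0},{"gripper":50,"travel":[0.01,-0.03,0],"twist":0}]'
python3 -m handwheel '[{"gripper":50,"travel":[0.01,-0.03,0],"twist":0},{"gripper":50,"travel":[0.01,-0.03,0],"twist":0},{"gripper":50,"travel":[0.01,-0.03,0],"twist":0},{"gripper":50,"travel":[0,0,0],"twist":0},{"gripper":50,"travel":[0,0,0],"twist":0}]'
cat > chk.py <<'E'
from fit import *; import json
res=json.load(open("res.json")); cams={n:env.grab_frame(n) for n in("scene","side")}
Z=dict(small=62,large=77,square=67,oblong=57)
for k,z in Z.items():
    g=res["can_"+k][:2]
    for m in masks(cams,"lid_"+k,g): print(k,m[0],"lid-can mm",np.round(np.array(fit("lid_"+k,[m],g,z))-res["can_"+k],2))
for t in("bellows_cap","tumbler"):
    ms=masks(cams,t,res[t][:2]); print(t,np.round(fit(t,ms,res[t][:2]),1) if ms else "none",np.round(res[t],1))
ov={n:cv2.resize(c["frame"][...,::-1],(1024,768)).copy() for n,c in cams.items()}
cv2.imwrite("pics/n.png",np.hstack([cv2.resize(ov["scene"][180:700,240:780],(400,400)),cv2.resize(ov["side"][150:680,330:870],(400,400))]))
E
python3 chk.py; python3 plan.py
```

```text
time_s: 25.68
ee_pos: [627.3, 92.9, 283.2]
ee_rot: [-179.8, -0.1, 125.2]
force: [-0.5, 0.1, -1.0]
gripper_width: 21.4
time_s: 26.1
ee_pos: [628.3, 93.9, 279.1]
ee_rot: [179.9, 0.0, 125.2]
force: [-0.0, 0.7, -1.4]
gripper_width: 21.4
time_s: 26.52
ee_pos: [627.5, 93.9, 286.8]
ee_rot: [-179.8, -0.1, 125.2]
force: [0.1, 0.1, -0.8]
gripper_width: 45.6
time_s: 26.93
ee_pos: [573.3, 103.5, 403.9]
ee_rot: [179.4, 0.3, 125.2]
force: [0.8, 1.0, 0.8]
gripper_width: 45.4
time_s: 27.35
ee_pos: [419.3, 57.5, 399.0]
ee_rot: [179.9, 0.0, 125.3]
force: [0.4, -0.0, 0.6]
gripper_width: 45.3
time_s: 27.77
ee_pos: [329.0, 30.2, 399.2]
ee_rot: [179.9, 0.1, 125.2]
force: [0.7, -0.7, 0.4]
gripper_width: 45.5
small scene lid-can mm [ 0.97  4.48  5.17 -0.06]
large side lid-can mm [ -72.32  -86.29 -110.58    0.13]
oblong scene lid-can mm [1.5  3.76 0.72 0.01]
bellows_cap [ 4.424e+02 -6.370e+01  4.300e+00  1.000e-01] [ 4.418e+02 -6.410e+01  5.200e+00  1.000e-01]
tumbler [4.713e+02 3.633e+02 3.000e-01 2.000e-01] [4.687e+02 3.616e+02 5.100e+00 1.000e-01]
t 28.47 pos [330.2  30.4 398.2] rot [-180.    -0.   125.2] F [ 0.5 -0.9 -0.3] w 46.0 q [  3.  -4. 117.   0.  67. -32.]
```

View pics/n.png

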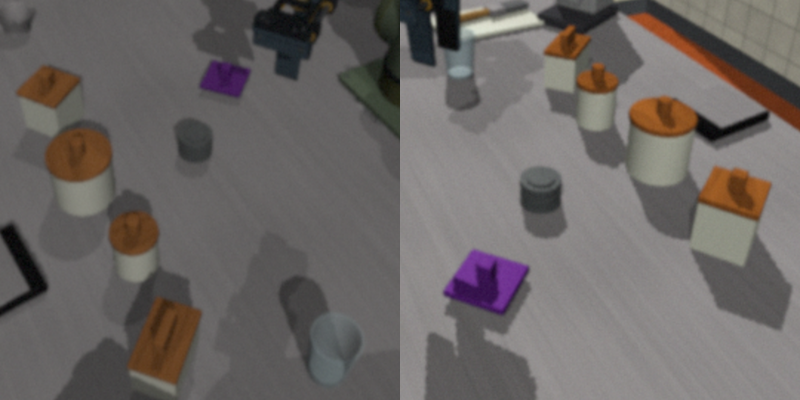

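All four lids sit flat on their cans in both views. The network missed the square lid and mislocated the large one, so I'll check all four by wood colour instead.

Run:
```python
from fit import *; import json
res=json.load(open("res.json")); Z=dict(small=62,large=77,square=67,oblong=57)
for n in("scene","side"):
    c=env.grab_frame(n); hsv=cv2.cvtColor(cv2.resize(c["frame"],(1024,768)),cv2.COLOR_RGB2HSV)
    m=cv2.inRange(hsv,(3,110,30),(22,255,255)); m=cv2.morphologyEx(m,cv2.MORPH_OPEN,np.ones((5,5)))
    _,L=cv2.connectedComponents(m)
    for k,z in Z.items():
        g=res["can_"+k]; u=proj(c,[g[0],g[1],z+18])*2; i,j=u.astype(int)[::-1]; w=L[i-8:i+9,j-8:j+9]; l=np.bincount(w[w>0]).argmax() if (w>0).any() else -1
        M["lid_"+k]=[p for p in M["lid_"+k] if p[:,2].min()>=8]
        print(n,k,np.round(np.array(fit("lid_"+k,[(n,c,L==l)],g[:2],z))-[*g[:3],0],2))
```

```text
scene small [-0.21  0.35 11.14  0.15]
scene large [-8.100e-01 -6.100e-01 -1.679e+02  1.000e-01]
scene square [-1.09  1.07  0.59  0.16]
scene oblong [ 0.23  0.97 -0.39  0.09]
side small [3.8600e+00 7.7700e+00 1.7795e+02 1.4000e-01]
side large [ 3.15  3.1  -5.68  0.1 ]
side square [2.39 3.24 1.12 0.1 ]
side oblong [5.27 7.59 2.64 0.11]
```

Scene camera offsets are about 1 mm. Side camera offsets reach 8–9 mm on the two far lids, possibly because the shaded plate edges drop out of the mask. One enlarged side view should settle whether they are seated.

Run:
```python
from fit import *; import json
res=json.load(open("res.json")); Z=dict(small=62,large=77,square=67,oblong=57)
c=env.grab_frame("side"); big=cv2.resize(c["frame"][...,::-1],None,fx=4,fy=4,interpolation=cv2.INTER_CUBIC).copy()
for k,z in Z.items():
    g=res["can_"+k]; s=cv2.resize(sil(c,"lid_"+k,g[0],g[1],np.radians(g[2]),z).astype(np.uint8),(2048,1536))
    cs,_=cv2.findContours(s,cv2.RETR_EXTERNAL,cv2.CHAIN_APPROX_NONE); cv2.drawContours(big,cs,-1,(0,255,0),1)
big=cv2.convertScaleAbs(big,alpha=1.6); a=big[380:680,1030:1330]; b=big[550:1000,1250:1700]
cv2.imwrite("pics/o.png",np.hstack([cv2.resize(a,(400,400)),cv2.resize(b,(400,400))]))
```

```text
(no output)
```

View pics/o.png

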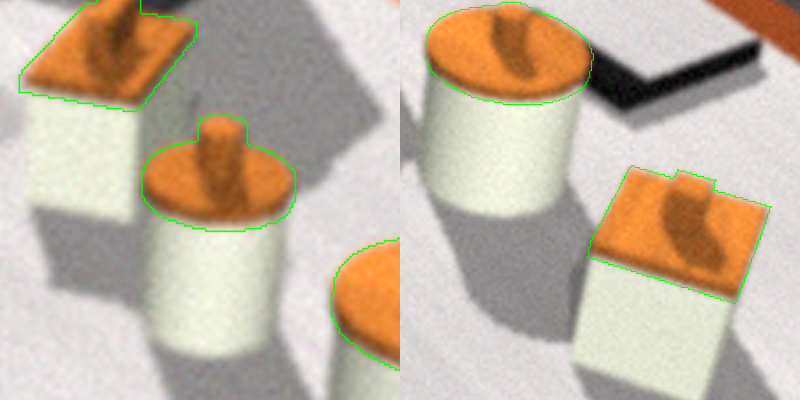

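The seated-lid outlines, drawn at each can's original position, match in the enlarged side view. All four lids are flat, centred and aligned with their cans, so I'm handing in.

```bash
python3 -c "
from workcell import env
print(env.job_done(), env.state()['time_s'])"
```

```text
the job is handed in; nothing more can be done
the job is handed in; nothing more can be done
```

I put all four wooden lids on their own canisters and handed the job in at about 29 s of the 106 s allowed. The hand-in reports no verdict. I gripped each lid by its knob and let it go about 1 mm above its seat, then backed the arm clear.

- **Lids:** In the scene camera, each lid is within about 1.5 mm of its canister's centre. The square and oblong lids are aligned to within 1°. An enlarged side view with the seated-lid outlines drawn over it shows all four flat and seated.
- **Bellows cap and tumbler:** They measure within 1 mm and 3 mm of where they started, which is within measuring error. The purple look-alike was never touched.
- **Checks that disagreed:**
  - The detection network missed the square lid and placed the large lid on the wrong object in the final check.
  - A colour-based fit in the side camera gave offsets up to about 9 mm for the small and oblong lids. I put this down to shaded plate edges dropping out of the mask, because the side-view outlines matched.

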